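# Index the welding turntable and lock it with its pawl

### The job

With a fingertip against one of the turntable's spokes, push the turntable round until the notch between the two lugs on its rim stands squarely at the middle of the base plate's side that carries the open pawl, where the pawl's nose swings in; then push the pawl by its upright post fully home, so that its nose sits in the notch and locks the table. Only push: the loose bracket on the table must ride along without the gripper touching it, and nothing is picked up or knocked about.

Things in the scene. Friction and masses are not known exactly. Their poses are not given: they have to be found in the camera images.
- positioner: Welding turntable's grey base, fixed to the bench: square plate 260 x 260 x 12 mm. Origin on the turntable's axis at bench height (z = 0). In its axes (x, y level, z up) the locked notch lies at (0, -97 mm), the pawl's pivot at (100, -97 mm), a low stop pin (12 mm across, top at 32 mm) for the pawl's arm at (30, -76 mm).
- turntable (a joint): Angle of the turntable, rad, positive counter-clockwise seen from above. 0: notch squarely at the pawl's place. Starts at 0.6 to 1.6, so it is turned clockwise. Range -1.0 to 2.2; it stays where it is left (friction about 0.25 N m, about 2 N at the spokes). The pawl's nose enters the notch only within about 0.05 rad of 0.
- turntable_centre (a point): Centre of the turntable's top face, 54 mm above the bench. Steel disc 160 mm across, 12 mm thick (z 42 to 54 mm). Four straight level spokes, round bars 12 mm thick at z = 48 mm, reach out from the rim to 140 mm from the axis, each ending in an 18 mm ball. Below them is only the base plate (top at 12 mm) and, on one side, the pawl's arm.
- spoke_end (a point): Centre of the end ball of one spoke, z = 48 mm: the one that lies 135 degrees counter-clockwise from the base's +x when the joint is 0. It turns with the joint; the other three follow every 90 degrees. This spoke and a fingertip pushing it stay clear of the pawl all the way. The others pass above the pawl's arm.
- notch (a point): Middle of the notch on the rim, 97 mm from the axis, z = 48 mm; midway between two spokes. It is the gap, 24 mm wide and open outwards, between two steel lugs (12 x 30 x 14 mm) that stick out to 108 mm from the axis.
- notch_target (a point): Where the notch must be, fixed on the base: 97 mm from the axis on the base's -y side, z = 48 mm. The pawl's nose comes to rest here.
- pawl (a joint): Angle of the pawl, rad. 0: wide open; it grows as the pawl swings in, clockwise seen from above; 0.9: fully home against its stop. Starts at 0 to 0.25 and stays where it is left (friction about 0.15 N m, about 1 N at the post).
- pawl_pivot (a point): Pawl's pivot on the base, z = 32 mm. The pawl is a flat steel arm 18 mm wide, z 22 to 32 mm, that runs level from here to the post 155 mm away; at 0.9 it lies along the base's -x, at smaller values its far end stands out towards the base's -y. Its nose, a round pin 14 mm thick (top at 52 mm), stands on it 100 mm from the pivot.
- pawl_post (a point): On the axis of the upright black post at the pawl's far end, 18 mm thick, z 22 to 78 mm; this point is at z = 60 mm. Push the post from outside, towards the turntable, round the pivot.
- bracket_mid (a point): Loose drilled angle bracket (the workpiece), 45 x 40 x 40 mm, standing on the middle of the turntable and turning with it; this point is on its middle, 20 mm above the table's face. Its top is 94 mm above the bench. Not to be touched.
- nut: Loose large dark hexagon nut on the turntable's base plate, 35 x 39 x 19 mm; origin under its centre, on the plate (z = 12 mm). Bystander.
- magnet: Loose magnet block with steel faces, 35 x 51 x 30 mm; origin under its centre, on the bench. Bystander.
- bolt: Loose hexagon-head bolt lying on the bench, 22 x 68 x 19 mm; origin under its centre. Bystander.
Not all that is in view belongs to the job. Leave any blue, brown or yellow look-alike of the part that bears bracket_mid alone.

How it is judged:
On the way, in this order (a step that is already met when the one before it is completed fails the run):
1. the notch faces the pawl (turntable within 0.06 rad of 0) while the pawl is still open (value of joint turntable between -0.06 and 0.06 rad and value of joint pawl below 0.55 rad), for 0.3 s.
2. the pawl is home in the notch (value of joint turntable between -0.06 and 0.06 rad and value of joint pawl above 0.84 rad), for 0.3 s.
At the end, for the whole second after the job is handed in: Turntable within 0.06 rad of its locking position and at rest, pawl at 0.84 rad or more (home is 0.9), the bracket still standing on the middle of the table (within 35 mm of its axis), the bystanders within 20 mm of where they were (all of step 2 and velocity of joint turntable between -0.05 and 0.05 rad/s and horizontal distance between bracket_mid and turntable_centre below 0.035 m and angle between bracket_mid's own z axis and vertical below 0.15 rad and height (world z) of bracket_mid between 0.065 and 0.085 m and distance of each of nut, magnet, bolt from where it was at the start of the episode below 0.02 m); the robot touches nothing.
It fails at once if the gripper touches the bracket (contact force between any of the fingers, the arm and bracket above 0.5 N).
It fails at once if the bracket is lifted, tipped or shifted from the middle of the table (height (world z) of bracket_mid above 0.09 m or angle between bracket_mid's own z axis and vertical above 0.3 rad or horizontal distance between bracket_mid and turntable_centre above 0.035 m).
It fails at once if the nut, magnet block or bolt is lifted or shifted by more than 20 mm (distance of any of nut, magnet, bolt from where it was at the start of the episode above 0.02 m).
It also fails if it takes over 64 s, if anything falls off the work surface, if the arm or the gripper's body presses on something with over 40 N, if the wrist force passes 120 N, or if a joint passes its speed limit or range.

### The arm

A 7-joint arm with a two-finger parallel gripper is mounted at the origin on the work surface; the furniture and walls round the work are solid. World frame = base frame: x ahead of the robot, y to its left, z up, the work surface at z = 0. Lengths are in m, angles in rad, forces in N, time in s.
With the tool pointing down it reaches from about 0.35 to 0.9 m from the base axis. Payload 7.2 kg.
Tool frame: the origin (TCP) lies between the finger pads; the fingertips stand r.tips_ahead ahead of it and the grasp point (between the pads) lies 11 mm behind it (r.tips_ahead is the distance from the TCP to the fingertips, in m); z points along the fingers, x is the direction in which the jaws open and shut, and the axes are right-handed (so a half turn about z gives the same grasp; the last joint's range is limited). The gripper opens to 85 mm and grips with 20 to 120 N. Pads are 22 mm wide; open, the fingers measure 114 mm over their backs; the gripper's body (76 mm by 85 mm) begins 54 mm behind the grasp point. The pads swing forward as they close: fully open they stand 13 mm farther back than shut.
Start: joints at [-1.188, 0.411, -0.013, 1.596, 0.006, 1.134, -0.082], TCP at [0.272, 0.563, 0.239] pointing down, gripper open.
Joint ranges: [-2.95, 2.95], [-0.29, 1.99], [-1.47, 1.44], [0.14, 2.54], [-1.03, 4.17], [0.13, 1.85], [-2.86, 2.86]. Speed limits (rad/s): [2.39, 2.39, 3.01, 3.01, 3.14, 3.14, 3.14].

### API

Orientations are given as a unit quaternion [x, y, z, w].
In Python, from station import r gives the robot as it stands.
- The arm moves only by the shell command python3 -m creep 'ROWS' [FORCE]. ROWS is JSON, a list of rows, each an object of numbers: "dx", "dy", "dz": the shift along the tool's x, y, z in m; "rx", "ry", "rz": the turn, a rotation vector about the tool's x, y, z in degrees; "grip": the opening, from 0 (shut) to 1 (fully open). A call has exactly 10 rows; each row shifts and turns the commanded pose from where the row before left it, along the tool's axes as they then stand; what a row does not reach is not made up. A row lasts 1/10 s, in which the tool goes at most 50 mm and 8.59 degrees, less where a joint would pass 70% of its speed; a pose out of reach is approached as far as the arm can. A call with a gripper value outside its range is refused whole. The fingers move at their own pace and stop on an object; FORCE is the grip in N (left out, the last holds). Time passes only in rows, so rows that do not move let the fingers close, or fill a call up. It gives the time, the measured TCP pose, the force and the opening at its end, in the units of the state.
- r.sense(): the state, without advancing time (a new reading comes with each control period).
- r.capture(name): name is "side" or "top"; returns a dict with "img" (384x512x3 uint8, red, green, blue), "range_z" (384x512 float32, m along the optical axis (not along the pixel's ray), 0 where there is no reading), "mtx" (3x3 intrinsics, pixels), "D" ([k1, k2, p1, p2, k3] as OpenCV has them; the pictures are not rectified), "rvec" (rotation vector, rad) and "tvec" (3), from world to camera coordinates, as OpenCV has them. Camera axes: x right, y down, z forward; pixel columns grow to the right and rows downward; lengths in m; the calibration is good to about 2 mm. A picture is of the moment at which its call begins.
- r.sign_off(): hands the job in, once; it reports no verdict.
The state is a dict: "time": time; "joint_pos": joint angles; "joint_vel": joint speeds; "effort": joint torques, N m; "eef_pos": TCP position; "tool_rot": TCP orientation; "ft_force": force on the tool from outside, world axes, zero at the start; "wrist_torque": the same for the moment, N m; "width": finger opening in m.
Only numpy, scipy, OpenCV 4.12 (cv2) and the standard library are available. Lean on these libraries where they do the work, as an engineer would, in place of code of your own. Each camera call takes 0.05 s, during which the arm holds its last target.

## Working session

There is one attempt and no reset: what is moved stays moved. The work goes in short steps, Python scripts to look and compute and a shell command to move; the robot and the scene stay as the last step left them, time stands still between calls to the robot, and variables do not carry over. Pictures are saved under pics/ and viewed, and the job is handed in when it is done.

```bash
ls; mkdir -p pics; python3 - <<'E'
from station import r
import cv2,numpy as np
s=r.sense();print(s, r.tips_ahead)
for n in("side","top"):
    c=r.capture(n);cv2.imwrite(f"pics/{n}0.png",cv2.resize(c["img"][:,:,::-1],(768,576)))
    np.savez(f"{n}0.npz",**c);R=cv2.Rodrigues(c["rvec"])[0];print(n,c["mtx"].tolist(),c["D"],-R.T@np.ravel(c["tvec"]))
E
```

```text
pics
{'time': 0.0, 'joint_pos': array([-1.18819371,  0.41190514, -0.01274185,  1.59703157,  0.00556812,
        1.1343082 , -0.08218534]), 'joint_vel': array([-0.00162972,  0.00127139,  0.00191706,  0.00023971,  0.00142549,
       -0.00023723,  0.00065816]), 'effort': array([ 9.33364413e-05, -6.00620556e+01,  6.82634600e-01, -2.99415225e+01,
        1.37767859e-02,  1.07218878e-02, -1.39726225e-05]), 'eef_pos': array([0.27210724, 0.56212224, 0.23845473]), 'tool_rot': array([ 8.47242410e-01,  5.31205841e-01, -6.64823366e-04,  4.60491605e-04]), 'ft_force': array([-0.02720059, -0.00099828, -0.81223829]), 'wrist_torque': array([-0.04443752,  0.00313273, -0.01543116]), 'width': 0.08531520943682269} 0.008
side [[464.35525267829195, 0.0, 256.50147770887594], [0.0, 464.35525267829195, 190.01134909870973], [0.0, 0.0, 1.0]] [-0.02456181  0.          0.          0.          0.        ] [0.0672819  1.16911508 0.69754858]
top [[351.94318851371423, 0.0, 257.84111044628435], [0.0, 351.94318851371423, 192.9540999250833], [0.0, 0.0, 1.0]] [-0.08514062  0.          0.          0.          0.        ] [ 0.43110353 -0.04498215  0.98996281]
```

View pics/top0.png

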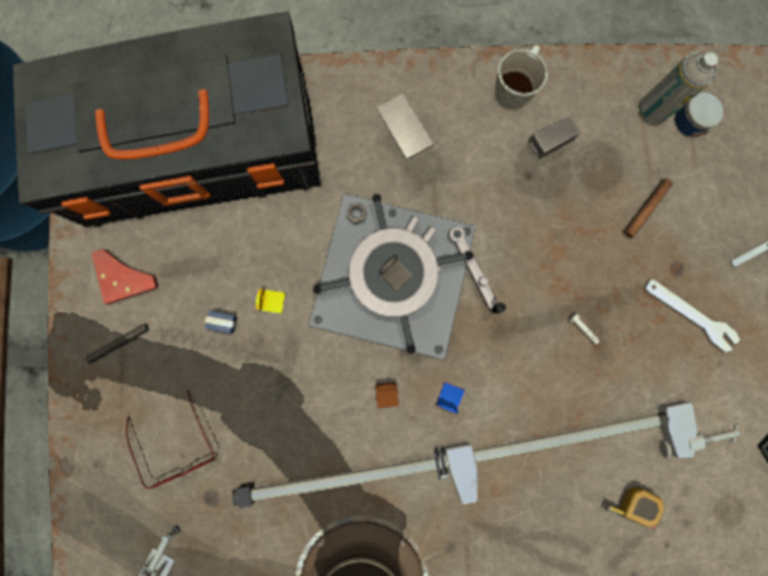

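View pics/side0.png

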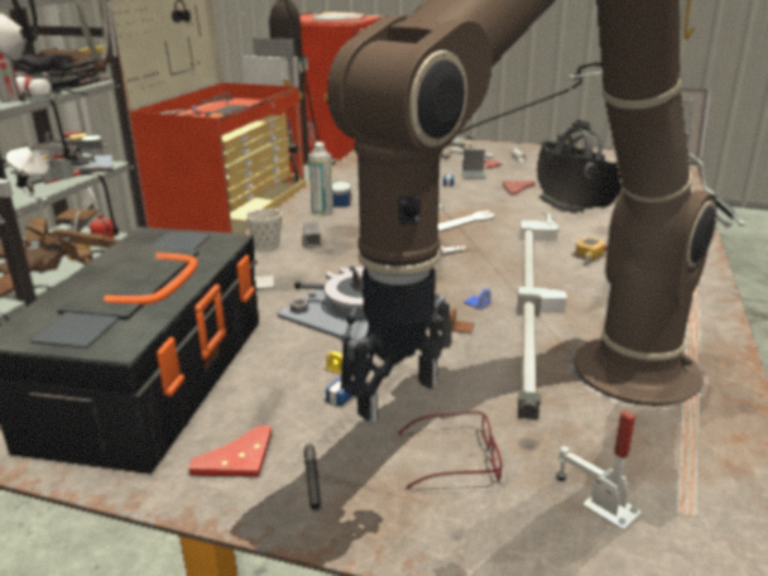

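```bash
cat >h.py <<'E'
import cv2,numpy as np
def load(n): return dict(np.load(n))
def px2w(c,u,v,z):
    R=cv2.Rodrigues(c["rvec"])[0];t=np.ravel(c["tvec"])
    p=cv2.undistortPoints(np.array([[[u,v]]],float),c["mtx"],c["D"])[0,0]
    d=R.T@np.array([p[0],p[1],1]);o=-R.T@t
    return o+d*(z-o[2])/d[2]
def w2px(c,P): return cv2.projectPoints(np.array(P,float).reshape(-1,1,3),c["rvec"],c["tvec"],c["mtx"],c["D"])[0][:,0]
def crop(c,u0,v0,u1,v1,k,name): cv2.imwrite(name,cv2.resize(c["img"][v0:v1,u0:u1,::-1],None,fx=k,fy=k,interpolation=cv2.INTER_CUBIC))
E
python3 - <<'E'
from h import *
c=load("top0.npz");crop(c,195,120,345,245,5,"pics/crop0.png")
E
```

```text
(no output)
```

View pics/crop0.png

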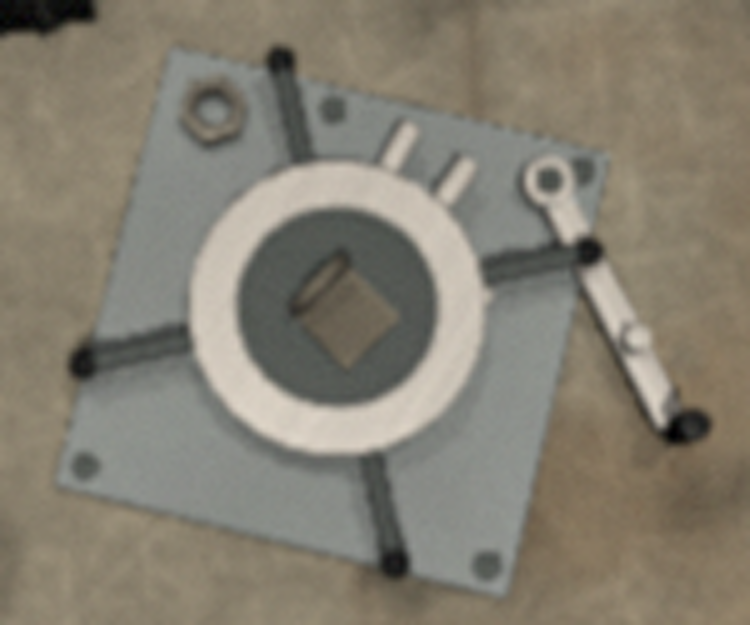

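```bash
python3 - <<'E'
from h import *
c=load("top0.npz")
f=lambda u,v,z:px2w(c,195+u/5-.4,120+v/5-.4,z)
sp=[f(*p,.048) for p in[(282,60),(590,250),(393,563),(82,360)]]
ctr=np.mean(sp,0)
disc=f(338,308,.054)
print("ctr",ctr,"disc",disc,[np.linalg.norm(s-ctr) for s in sp],[np.degrees(np.arctan2(*(s-ctr)[1::-1])) for s in sp])
cor=[f(*p,.012) for p in[(172,50),(608,155),(505,597),(57,485)]]
print("plate",np.mean(cor,0),[np.linalg.norm(cor[i]-cor[i-1]) for i in range(4)])
d=(cor[1]-cor[0]);e=cor[0]-cor[3];d2=cor[2]-cor[3];e2=cor[1]-cor[2]
# base x = image up = e dir ; base -y = d
print("yaw",[np.degrees(np.arctan2(v[1],v[0])) for v in(e,e2)],[np.degrees(np.arctan2(v[1],v[0]))+90 for v in(d,d2)])
n=f(428,160,.048);print("notch",n,np.linalg.norm(n-ctr),np.degrees(np.arctan2(*(n-ctr)[1::-1])))
pv=f(550,180,.032);po=f(690,425,.078);print("pivot",pv,"post",po,np.linalg.norm((po-pv)[:2]),np.degrees(np.arctan2(*(po-pv)[1::-1])))
print("sp",sp)
E
```

```text
ctr [ 0.56614623 -0.06460008  0.048     ] disc [ 0.56418581 -0.06501409  0.054     ] [np.float64(0.13996752630541348), np.float64(0.14125173260072849), np.float64(0.14135407446928933), np.float64(0.14058513256287164)] [np.float64(11.763619103494433), np.float64(-77.95958337945399), np.float64(-168.5066218436937), np.float64(101.47727685691659)]
plate [ 0.56432055 -0.06462212  0.012     ] [np.float64(0.25582471058793865), np.float64(0.25586101848532106), np.float64(0.25687166330829114), np.float64(0.2559912047268944)]
yaw [np.float64(-14.558826392235328), np.float64(-14.52947359854195)] [np.float64(-14.364449795304466), np.float64(-14.598869732991616)]
notch [ 0.64623946 -0.1153592   0.048     ] 0.09482306240384605 -32.3644949059817
pivot [ 0.63804254 -0.18426557  0.032     ] post [ 0.49736582 -0.24764906  0.078     ] 0.15429649482527005 -155.74551555031627
sp [array([ 0.70317403, -0.03606428,  0.048     ]), array([ 0.59561157, -0.20274437,  0.048     ]), array([ 0.42762663, -0.09276554,  0.048     ]), array([0.5381727 , 0.07317387, 0.048     ])]
```

```bash
python3 -m creep '[{"dx":-0.0266,"dy":0.0233,"grip":0},{"dx":-0.0266,"dy":0.0233,"grip":0},{"dx":-0.0266,"dy":0.0233,"grip":0},{"dx":-0.0266,"dy":0.0233,"grip":0},{"dx":-0.0266,"dy":0.0233,"grip":0},{"dx":-0.0266,"dy":0.0233,"grip":0},{"dx":-0.0266,"dy":0.0233,"grip":0},{"dx":-0.0266,"dy":0.0233,"grip":0},{"dx":-0.0266,"dy":0.0233,"grip":0},{"dx":-0.0266,"dy":0.0233,"grip":0}]' 20
```

```text
invalid input at $[0]: expected keys dx, dy, dz, rx, ry, rz, grip
```

```bash
python3 -m creep '[{"dx":-0.0266,"dy":0.0233,"dz":0,"rx":0,"ry":0,"rz":0,"grip":0},{"dx":-0.0266,"dy":0.0233,"dz":0,"rx":0,"ry":0,"rz":0,"grip":0},{"dx":-0.0266,"dy":0.0233,"dz":0,"rx":0,"ry":0,"rz":0,"grip":0},{"dx":-0.0266,"dy":0.0233,"dz":0,"rx":0,"ry":0,"rz":0,"grip":0},{"dx":-0.0266,"dy":0.0233,"dz":0,"rx":0,"ry":0,"rz":0,"grip":0},{"dx":-0.0266,"dy":0.0233,"dz":0,"rx":0,"ry":0,"rz":0,"grip":0},{"dx":-0.0266,"dy":0.0233,"dz":0,"rx":0,"ry":0,"rz":0,"grip":0},{"dx":-0.0266,"dy":0.0233,"dz":0,"rx":0,"ry":0,"rz":0,"grip":0},{"dx":-0.0266,"dy":0.0233,"dz":0,"rx":0,"ry":0,"rz":0,"grip":0},{"dx":-0.0266,"dy":0.0233,"dz":0,"rx":0,"ry":0,"rz":0,"grip":0}]' 20
```

```text
time: 1.1
eef_pos: [0.3662, 0.22, 0.2391]
tool_rot: [0.847, 0.531, -0.0, -0.0]
ft_force: [0.1, -0.4, 0.5]
width: -0.0002
```

```bash
python3 -m creep '[{"dx":-0.0266,"dy":0.0233,"dz":0,"rx":0,"ry":0,"rz":0,"grip":0},{"dx":-0.0266,"dy":0.0233,"dz":0,"rx":0,"ry":0,"rz":0,"grip":0},{"dx":-0.0266,"dy":0.0233,"dz":0,"rx":0,"ry":0,"rz":0,"grip":0},{"dx":-0.0266,"dy":0.0233,"dz":0,"rx":0,"ry":0,"rz":0,"grip":0},{"dx":-0.0266,"dy":0.0233,"dz":0,"rx":0,"ry":0,"rz":0,"grip":0},{"dx":-0.0266,"dy":0.0233,"dz":0,"rx":0,"ry":0,"rz":0,"grip":0},{"dx":-0.0266,"dy":0.0233,"dz":0,"rx":0,"ry":0,"rz":0,"grip":0},{"dx":-0.0266,"dy":0.0233,"dz":0,"rx":0,"ry":0,"rz":0,"grip":0},{"dx":-0.0266,"dy":0.0233,"dz":0,"rx":0,"ry":0,"rz":0,"grip":0},{"dx":-0.0266,"dy":0.0233,"dz":0,"rx":0,"ry":0,"rz":0,"grip":0}]'
python3 -m creep '[{"dx":0,"dy":0,"dz":0.01,"rx":0,"ry":0,"rz":7.5,"grip":0},{"dx":0,"dy":0,"dz":0.01,"rx":0,"ry":0,"rz":7.5,"grip":0},{"dx":0,"dy":0,"dz":0.01,"rx":0,"ry":0,"rz":7.5,"grip":0},{"dx":0,"dy":0,"dz":0.01,"rx":0,"ry":0,"rz":7.5,"grip":0},{"dx":0,"dy":0,"dz":0.01,"rx":0,"ry":0,"rz":7.5,"grip":0},{"dx":0,"dy":0,"dz":0.01,"rx":0,"ry":0,"rz":7.5,"grip":0},{"dx":0,"dy":0,"dz":0.01,"rx":0,"ry":0,"rz":7.5,"grip":0},{"dx":0,"dy":0,"dz":0.01,"rx":0,"ry":0,"rz":0,"grip":0},{"dx":0,"dy":0,"dz":0.01,"rx":0,"ry":0,"rz":0,"grip":0},{"dx":0,"dy":0,"dz":0,"rx":0,"ry":0,"rz":0,"grip":0}]'
python3 - <<'E'
from station import r
from h import *
c=r.capture("top");np.savez("top1.npz",**c);crop(c,195,120,345,245,5,"pics/top1.png")
c=r.capture("side");np.savez("side1.npz",**c);crop(c,180,140,330,280,5,"pics/side1.png")
E
```

```text
time: 2.1
eef_pos: [0.46, -0.1207, 0.2392]
tool_rot: [0.847, 0.531, 0.0, -0.0]
ft_force: [0.7, -0.7, -0.3]
width: 0.0003
time: 3.1
eef_pos: [0.4592, -0.1191, 0.148]
tool_rot: [0.995, 0.103, -0.001, -0.0]
ft_force: [-0.3, -0.7, 1.2]
width: -0.0
```

View pics/top1.png

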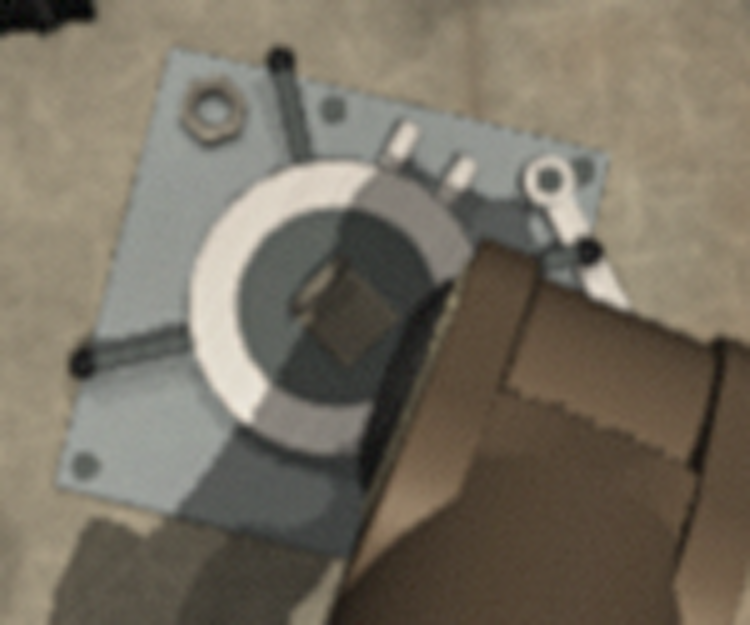

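View pics/side1.png

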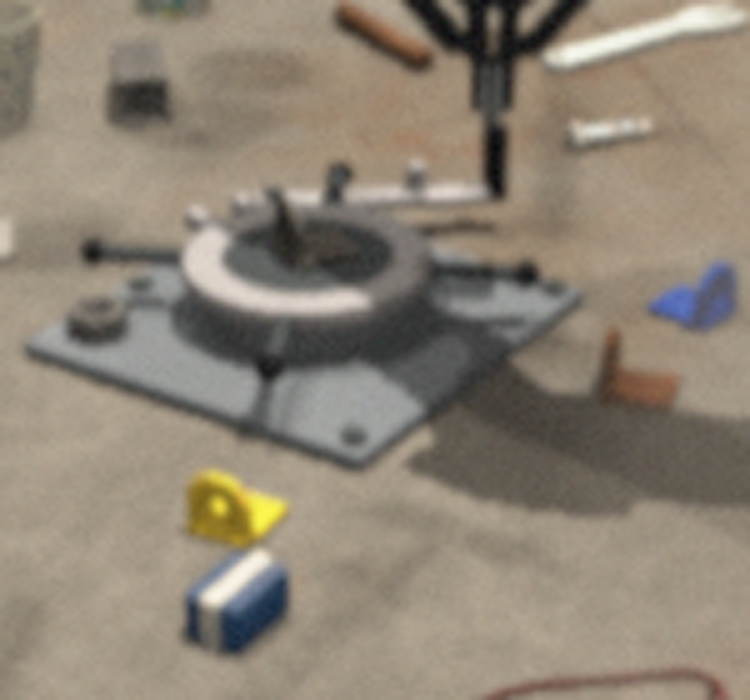

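```bash
python3 - <<'E'
from h import *
c=load("side1.npz")
for z in(.14,.148,.156):print((w2px(c,[.4592,-.1191,z])[0]-[180,140]+.4)*5)
E
```

```text
[491.47889635 117.48673205]
[491.63381238 105.63537351]
[491.7893313   93.72750145]
```

```bash
python3 -m creep '[{"dx":0,"dy":0,"dz":0.015,"rx":0,"ry":0,"rz":0,"grip":0},{"dx":0,"dy":0,"dz":0.02,"rx":0,"ry":0,"rz":0,"grip":0},{"dx":0,"dy":0,"dz":0.02,"rx":0,"ry":0,"rz":0,"grip":0},{"dx":0,"dy":0,"dz":0.02,"rx":0,"ry":0,"rz":0,"grip":0},{"dx":0,"dy":0,"dz":0.018,"rx":0,"ry":0,"rz":0,"grip":0},{"dx":0,"dy":0,"dz":0.013,"rx":0,"ry":0,"rz":0,"grip":0},{"dx":0,"dy":-0.004,"dz":0,"rx":0,"ry":0,"rz":0,"grip":0},{"dx":0,"dy":-0.004,"dz":0,"rx":0,"ry":0,"rz":0,"grip":0},{"dx":0,"dy":-0.003,"dz":0,"rx":0,"ry":0,"rz":0,"grip":0},{"dx":0,"dy":0,"dz":0,"rx":0,"ry":0,"rz":0,"grip":0}]'
python3 - <<'E'
from station import r
from h import *
c=r.capture("side");np.savez("side2.npz",**c);crop(c,180,140,330,260,5,"pics/side2.png")
E
```

```text
time: 4.2
eef_pos: [0.4582, -0.1079, 0.044]
tool_rot: [0.995, 0.102, 0.001, -0.0]
ft_force: [0.3, -0.4, 0.1]
width: -0.0002
```

View pics/side2.png

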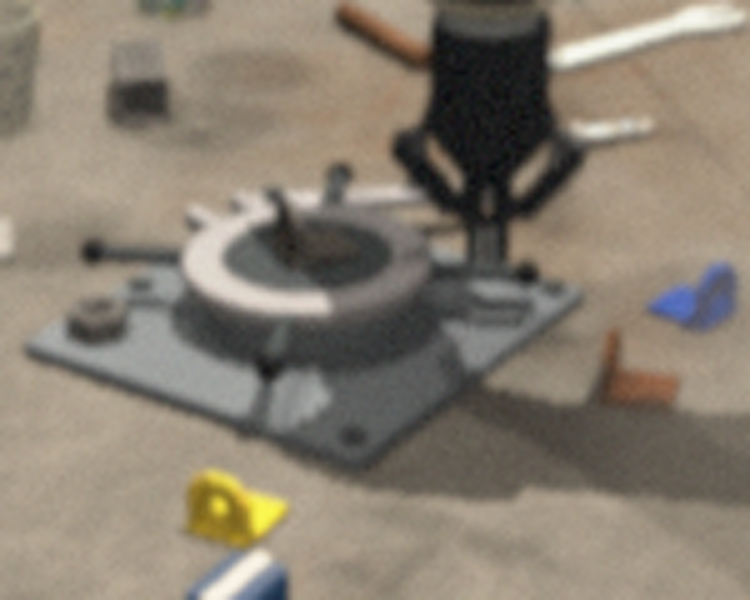

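```bash
python3 -m creep '[{"dx":0,"dy":-0.003,"dz":0,"rx":0,"ry":0,"rz":0,"grip":0},{"dx":-0.0004,"dy":-0.0035,"dz":0,"rx":0,"ry":0,"rz":1.75,"grip":0},{"dx":-0.0008,"dy":-0.007,"dz":0,"rx":0,"ry":0,"rz":3.5,"grip":0},{"dx":-0.0008,"dy":-0.007,"dz":0,"rx":0,"ry":0,"rz":3.5,"grip":0},{"dx":-0.0008,"dy":-0.007,"dz":0,"rx":0,"ry":0,"rz":3.5,"grip":0},{"dx":-0.0008,"dy":-0.007,"dz":0,"rx":0,"ry":0,"rz":3.5,"grip":0},{"dx":-0.0008,"dy":-0.007,"dz":0,"rx":0,"ry":0,"rz":3.5,"grip":0},{"dx":-0.0008,"dy":-0.007,"dz":0,"rx":0,"ry":0,"rz":3.5,"grip":0},{"dx":-0.0008,"dy":-0.007,"dz":0,"rx":0,"ry":0,"rz":3.5,"grip":0},{"dx":-0.0004,"dy":-0.0035,"dz":0,"rx":0,"ry":0,"rz":1.75,"grip":0}]'
cat > where.py <<'E'
from station import r
import numpy as np,sys
from scipy.spatial.transform import Rotation as Ro
s=r.sense();C=np.array([.565,-.0645]);R=Ro.from_quat(s["tool_rot"]).as_matrix()
p=s["eef_pos"][:2]-C;a=np.degrees(np.arctan2(R[1,0],R[0,0]))
print("t",s["time"],"toolx",a,"ax in tool frame",p@R[:2,0],p@R[:2,1],"z",s["eef_pos"][2],s["ft_force"],"implied spoke",a+180,"theta deg",a+180-120.5,"zaxis",R[:,2])
E
python3 where.py
python3 - <<'E'
from station import r
from h import *
c=r.capture("side");np.savez("side3.npz",**c);crop(c,180,140,330,260,5,"pics/side3.png")
c=r.capture("top");np.savez("top3.npz",**c);crop(c,195,120,345,245,5,"pics/top3.png")
E
```

```text
time: 5.25
eef_pos: [0.4509, -0.0497, 0.0432]
tool_rot: [0.99, -0.144, -0.0, 0.0]
ft_force: [-1.9, -2.3, 0.0]
width: 0.0001
t 5.25 toolx -16.524804795467197 ax in tool frame -0.11364086069270682 0.01822857866848199 z 0.043203747986795 [-1.94980198 -2.30818497  0.00740676] implied spoke 163.4751952045328 theta deg 42.97519520453281 zaxis [-9.22192685e-04 -1.03838165e-04 -9.99999569e-01]
```

View pics/side3.png

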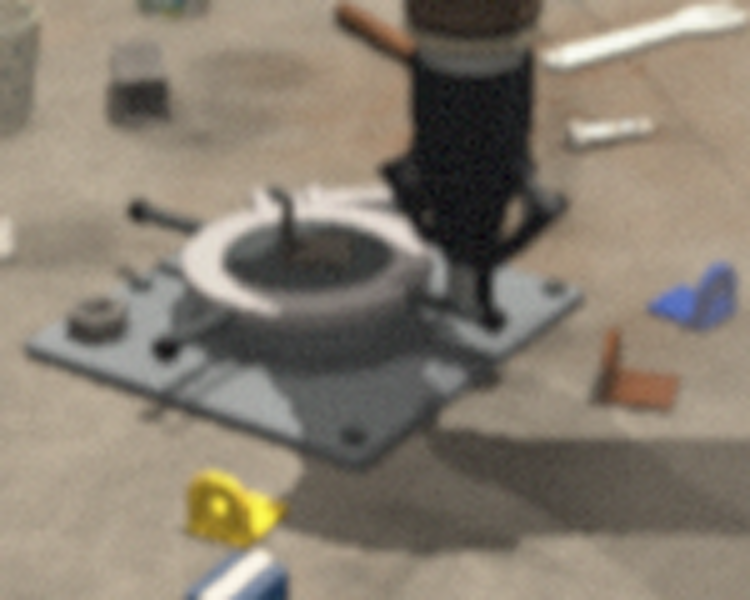

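View pics/top3.png

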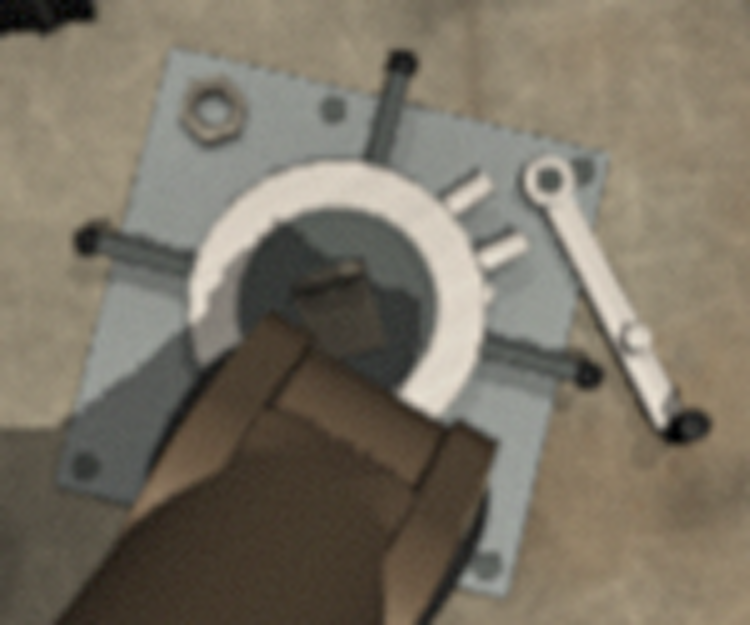

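```bash
python3 - <<'E'
from h import *
c=load("top3.npz")
C=np.array([.5655,-.0646])
for p,k in [((400,62),1),((588,374),2),((88,240),0)]:
    w=px2w(c,195+p[0]/5-.4,120+p[1]/5-.4,.048);print(np.degrees(np.arctan2(*(w[:2]-C)[::-1])))
E
```

```text
-14.985624046646064
-105.59890445807407
74.1604205011685
```

```bash
python3 -m creep '[{"dx":-0.0005,"dy":-0.004,"dz":0,"rx":0,"ry":0,"rz":2,"grip":0},{"dx":-0.001,"dy":-0.008,"dz":0,"rx":0,"ry":0,"rz":4,"grip":0},{"dx":-0.001,"dy":-0.008,"dz":0,"rx":0,"ry":0,"rz":4,"grip":0},{"dx":-0.001,"dy":-0.008,"dz":0,"rx":0,"ry":0,"rz":4,"grip":0},{"dx":-0.001,"dy":-0.008,"dz":0,"rx":0,"ry":0,"rz":4,"grip":0},{"dx":-0.001,"dy":-0.008,"dz":0,"rx":0,"ry":0,"rz":4,"grip":0},{"dx":-0.001,"dy":-0.008,"dz":0,"rx":0,"ry":0,"rz":4,"grip":0},{"dx":-0.001,"dy":-0.008,"dz":0,"rx":0,"ry":0,"rz":4,"grip":0},{"dx":-0.0005,"dy":-0.004,"dz":0,"rx":0,"ry":0,"rz":2,"grip":0},{"dx":-0.0005,"dy":-0.004,"dz":0,"rx":0,"ry":0,"rz":2,"grip":0}]'
python3 where.py
python3 - <<'E'
from station import r
from h import *
c=r.capture("side");np.savez("side4.npz",**c);crop(c,180,140,330,260,5,"pics/side4.png")
c=r.capture("top");np.savez("top4.npz",**c);crop(c,195,120,345,245,5,"pics/top4.png")
E
```

```text
time: 6.35
eef_pos: [0.4787, 0.0114, 0.0431]
tool_rot: [0.905, -0.426, -0.001, 0.0]
ft_force: [-1.8, -0.3, 1.7]
width: 0.0002
t 6.35 toolx -50.40000539740211 ax in tool frame -0.11348404385235254 0.01808016750231574 z 0.0431479492116696 [-1.82389674 -0.34939247  1.65424184] implied spoke 129.5999946025979 theta deg 9.099994602597889 zaxis [-1.22852712e-03 -5.35321969e-05 -9.99999244e-01]
```

View pics/side4.png

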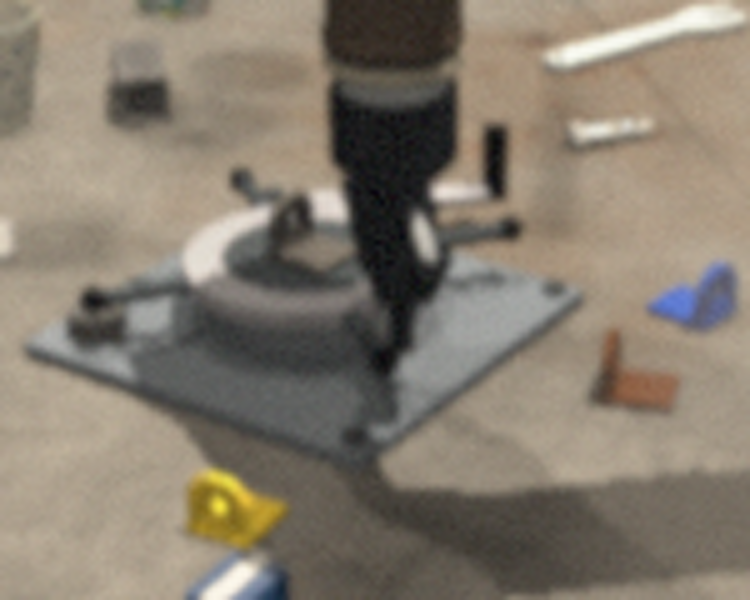

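View pics/top4.png

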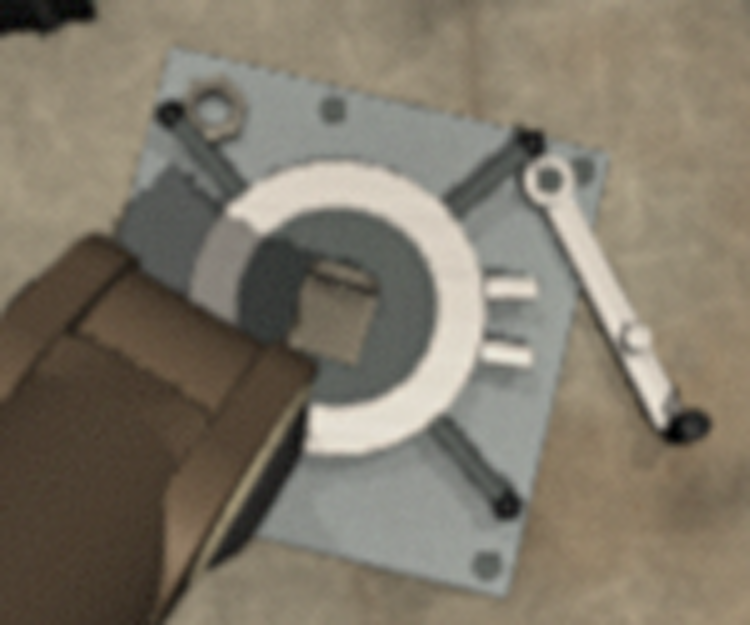

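```bash
cat > ang.py <<'E'
from h import *
import sys
def ang(f,pts,Cc=(.5655,-.0646)):
    c=load(f);a=[]
    for p in pts:
        w=px2w(c,195+p[0]/5-.4,120+p[1]/5-.4,.048);a.append(np.degrees(np.arctan2(*(w[:2]-np.array(Cc))[::-1])))
    m=[(x-30.5+45)%90-45 for x in a];print(a,"theta",m,np.mean(m))
E
python3 -c "
from ang import *
ang('top4.npz',[(170,110),(530,140),(507,503)])"
```

```text
[np.float64(39.31796414007165), np.float64(-49.4498023321293), np.float64(-139.93618310419652)] theta [np.float64(8.817964140071652), np.float64(10.050197667870691), np.float64(9.563816895803484)] 9.477326234581943
```

```bash
python3 -m creep '[{"dx":-0.0003,"dy":-0.002,"dz":0,"rx":0,"ry":0,"rz":1,"grip":0},{"dx":-0.0003,"dy":-0.002,"dz":0,"rx":0,"ry":0,"rz":1,"grip":0},{"dx":-0.0003,"dy":-0.002,"dz":0,"rx":0,"ry":0,"rz":1,"grip":0},{"dx":-0.0003,"dy":-0.002,"dz":0,"rx":0,"ry":0,"rz":1,"grip":0},{"dx":-0.0003,"dy":-0.002,"dz":0,"rx":0,"ry":0,"rz":1,"grip":0},{"dx":-0.0003,"dy":-0.002,"dz":0,"rx":0,"ry":0,"rz":1,"grip":0},{"dx":-0.0003,"dy":-0.002,"dz":0,"rx":0,"ry":0,"rz":1,"grip":0},{"dx":-0.0003,"dy":-0.002,"dz":0,"rx":0,"ry":0,"rz":1,"grip":0},{"dx":-0.0001,"dy":-0.001,"dz":0,"rx":0,"ry":0,"rz":0.5,"grip":0},{"dx":0,"dy":0,"dz":0,"rx":0,"ry":0,"rz":0,"grip":0}]'
python3 where.py
python3 - <<'E'
from station import r
from h import *
c=r.capture("top");np.savez("top5.npz",**c);crop(c,195,120,345,245,5,"pics/top5.png")
E
```

```text
time: 7.45
eef_pos: [0.4919, 0.0236, 0.0433]
tool_rot: [0.871, -0.491, 0.0, -0.0]
ft_force: [-1.0, -0.5, 0.0]
width: -0.0
t 7.45 toolx -58.835069490247626 ax in tool frame -0.1131971583060766 0.016963613803330446 z 0.04326836516008803 [-0.98597482 -0.53930277  0.04286708] implied spoke 121.16493050975237 theta deg 0.6649305097523666 zaxis [ 2.73956825e-04 -3.92187080e-05 -9.99999962e-01]
```

View pics/top5.png

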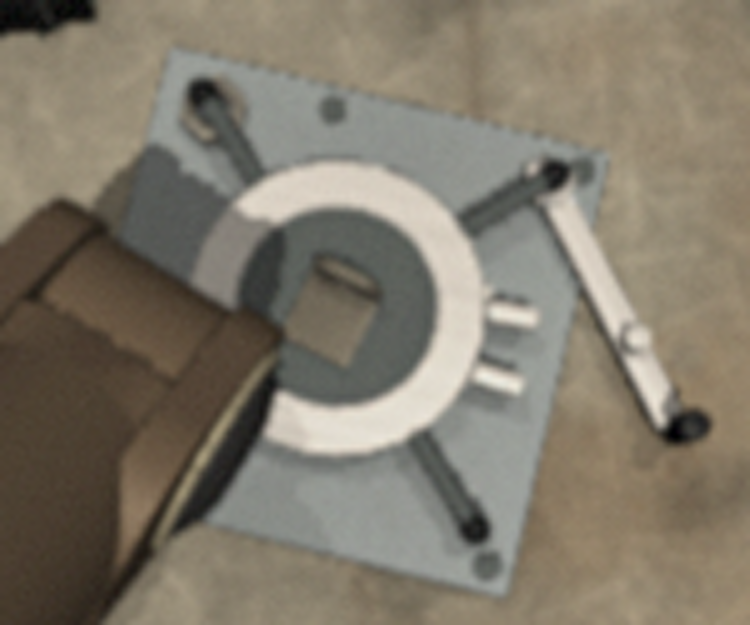

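```bash
python3 - <<'E'
from ang import *
ang('top5.npz',[(204,93),(552,172),(474,527)])
# lugs ends: notch line through (512,...): base-y side plate edge compare
c=load('top5.npz')
f=lambda u,v,z:px2w(c,195+u/5-.4,120+v/5-.4,z)[:2]
C=np.array([.5655,-.0646])
a=f(538,316,.055);b=f(521,387,.055);m=(a+b)/2-C;print(np.degrees(np.arctan2(m[1],m[0]))+104.5,np.linalg.norm(m))
# predicted
cc=dict(c)
for nm,t in(("0",0),("2",2)):
    for k in(45,-45,-135):
        q=np.radians(k-14.5+t);print(t,k,(w2px(c,[C[0]+.14*np.cos(q),C[1]+.14*np.sin(q),.048])[0]-[195,120]+.4)*5)
E
```

```text
[np.float64(30.902013570533725), np.float64(-58.190330506011044), np.float64(-148.96318177107554)] theta [np.float64(0.40201357053372533), np.float64(1.309669493988963), np.float64(0.5368182289244601)] 0.7495004311490495
0.3372004846634553 0.10602528240310348
0 45 [204.79734348  90.90550892]
0 -45 [555.88870005 176.42710615]
0 -135 [472.73063089 529.58855176]
2 45 [197.21725351  95.51412092]
2 -45 [551.02737654 168.99124411]
2 -135 [480.41861733 524.70130922]
```

```bash
python3 -m creep '[{"dx":0,"dy":0.006,"dz":0,"rx":0,"ry":0,"rz":0,"grip":0},{"dx":0,"dy":0.01,"dz":0,"rx":0,"ry":0,"rz":0,"grip":0},{"dx":0,"dy":0.006,"dz":0,"rx":0,"ry":0,"rz":0,"grip":0},{"dx":0,"dy":0,"dz":-0.015,"rx":0,"ry":0,"rz":0,"grip":0},{"dx":0,"dy":0,"dz":-0.02,"rx":0,"ry":0,"rz":0,"grip":0},{"dx":0,"dy":0,"dz":-0.02,"rx":0,"ry":0,"rz":-8,"grip":0},{"dx":0,"dy":0,"dz":-0.02,"rx":0,"ry":0,"rz":-8,"grip":0},{"dx":0,"dy":0,"dz":-0.02,"rx":0,"ry":0,"rz":-8,"grip":0},{"dx":0,"dy":0,"dz":-0.02,"rx":0,"ry":0,"rz":-8,"grip":0},{"dx":0,"dy":0,"dz":-0.015,"rx":0,"ry":0,"rz":-8,"grip":0}]'
python3 -m creep '[{"dx":0,"dy":0,"dz":0,"rx":0,"ry":0,"rz":-8,"grip":0},{"dx":0,"dy":0,"dz":0,"rx":0,"ry":0,"rz":-8,"grip":0},{"dx":0,"dy":0,"dz":0,"rx":0,"ry":0,"rz":-8,"grip":0},{"dx":0,"dy":0,"dz":0,"rx":0,"ry":0,"rz":-8,"grip":0},{"dx":0,"dy":0,"dz":0,"rx":0,"ry":0,"rz":-8,"grip":0},{"dx":0,"dy":0,"dz":0,"rx":0,"ry":0,"rz":-3,"grip":0},{"dx":0,"dy":0,"dz":0,"rx":0,"ry":0,"rz":0,"grip":0},{"dx":0,"dy":0,"dz":0,"rx":0,"ry":0,"rz":0,"grip":0},{"dx":0,"dy":0,"dz":0,"rx":0,"ry":0,"rz":0,"grip":0},{"dx":0,"dy":0,"dz":0,"rx":0,"ry":0,"rz":0,"grip":0}]'
python3 where.py
python3 - <<'E'
from station import r
from h import *
from scipy.spatial.transform import Rotation as Ro
c=r.capture("top");np.savez("top6.npz",**c);crop(c,195,120,345,245,5,"pics/top6.png")
s=r.sense();R=Ro.from_quat(s["tool_rot"]).as_matrix();print(R.T@(np.array([.513,-.284,.17])-s["eef_pos"]))
E
```

```text
time: 8.5
eef_pos: [0.4726, 0.0116, 0.1744]
tool_rot: [0.987, -0.161, 0.0, -0.001]
ft_force: [0.0, -0.2, -0.1]
width: 0.0
time: 9.5
eef_pos: [0.4727, 0.012, 0.1733]
tool_rot: [0.978, 0.209, -0.0, -0.0]
ft_force: [0.2, -0.2, -0.6]
width: -0.0001
t 9.5 toolx 24.123431464217916 ax in tool frame -0.05295391127992553 -0.10752107888012587 z 0.17325286667884637 [ 0.2277425  -0.23537648 -0.64517724] implied spoke 204.1234314642179 theta deg 83.6234314642179 zaxis [-3.57877338e-05  5.12089001e-06 -9.99999999e-01]
[-0.08436498  0.28660771  0.00326195]
```

View pics/top6.png

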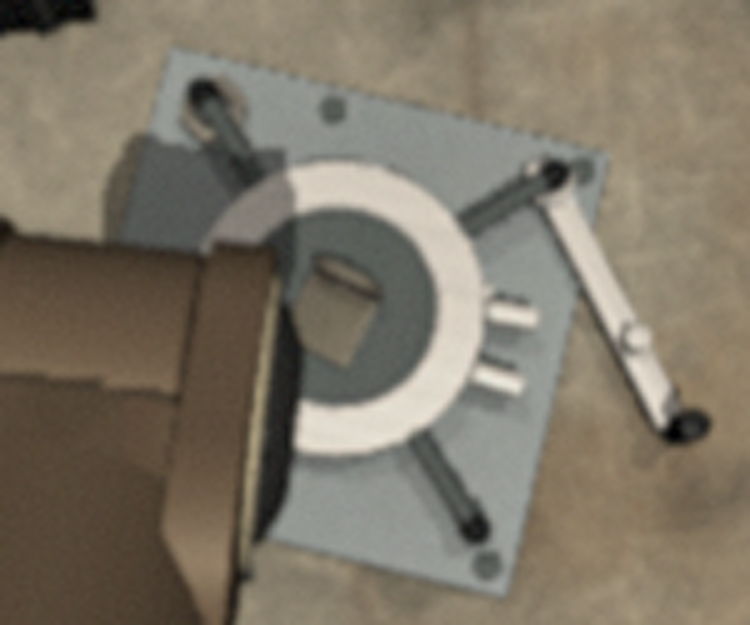

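```bash
python3 -m creep '[{"dx":-0.0084,"dy":0.0287,"dz":0,"rx":0,"ry":0,"rz":0,"grip":0},{"dx":-0.0084,"dy":0.0287,"dz":0,"rx":0,"ry":0,"rz":0,"grip":0},{"dx":-0.0084,"dy":0.0287,"dz":0,"rx":0,"ry":0,"rz":0,"grip":0},{"dx":-0.0084,"dy":0.0287,"dz":0,"rx":0,"ry":0,"rz":0,"grip":0},{"dx":-0.0084,"dy":0.0287,"dz":0,"rx":0,"ry":0,"rz":0,"grip":0},{"dx":-0.0084,"dy":0.0287,"dz":0,"rx":0,"ry":0,"rz":0,"grip":0},{"dx":-0.0084,"dy":0.0287,"dz":0,"rx":0,"ry":0,"rz":0,"grip":0},{"dx":-0.0084,"dy":0.0287,"dz":0,"rx":0,"ry":0,"rz":0,"grip":0},{"dx":-0.0084,"dy":0.0287,"dz":0,"rx":0,"ry":0,"rz":0,"grip":0},{"dx":-0.0084,"dy":0.0287,"dz":0,"rx":0,"ry":0,"rz":0,"grip":0}]'
python3 -m creep '[{"dx":0,"dy":0,"dz":0,"rx":0,"ry":0,"rz":0,"grip":0},{"dx":0,"dy":0,"dz":0.014,"rx":0,"ry":0,"rz":0,"grip":0},{"dx":0,"dy":0,"dz":0.014,"rx":0,"ry":0,"rz":0,"grip":0},{"dx":0,"dy":0,"dz":0.014,"rx":0,"ry":0,"rz":0,"grip":0},{"dx":0,"dy":0,"dz":0.014,"rx":0,"ry":0,"rz":0,"grip":0},{"dx":0,"dy":0,"dz":0.014,"rx":0,"ry":0,"rz":0,"grip":0},{"dx":0,"dy":0,"dz":0.014,"rx":0,"ry":0,"rz":0,"grip":0},{"dx":0,"dy":0,"dz":0.014,"rx":0,"ry":0,"rz":0,"grip":0},{"dx":0,"dy":0,"dz":0.012,"rx":0,"ry":0,"rz":0,"grip":0},{"dx":0,"dy":0,"dz":0,"rx":0,"ry":0,"rz":0,"grip":0}]'
sed 's/\.565,-\.0645/.638,-.1838/' where.py > wherep.py; python3 wherep.py
python3 - <<'E'
from station import r
from h import *
c=r.capture("top");np.savez("top7.npz",**c);crop(c,195,120,345,245,5,"pics/top7.png")
c=r.capture("side");np.savez("side7.npz",**c);crop(c,180,120,330,240,5,"pics/side7.png")
E
```

```text
time: 10.55
eef_pos: [0.5138, -0.2853, 0.173]
tool_rot: [0.978, 0.209, -0.0, -0.0]
ft_force: [0.2, -0.4, -0.0]
width: -0.0003
time: 11.55
eef_pos: [0.5127, -0.2837, 0.0614]
tool_rot: [0.978, 0.209, -0.001, -0.001]
ft_force: [0.1, 0.1, -0.4]
width: 0.0
t 11.55 toolx 24.16350722260923 ax in tool frame -0.15520014012029396 0.03986624198047685 z 0.06136662974506951 [ 0.10136058  0.14894602 -0.40468315] implied spoke 204.16350722260924 theta deg 83.66350722260924 zaxis [-0.0026408   0.00105754 -0.99999595]
```

View pics/top7.png

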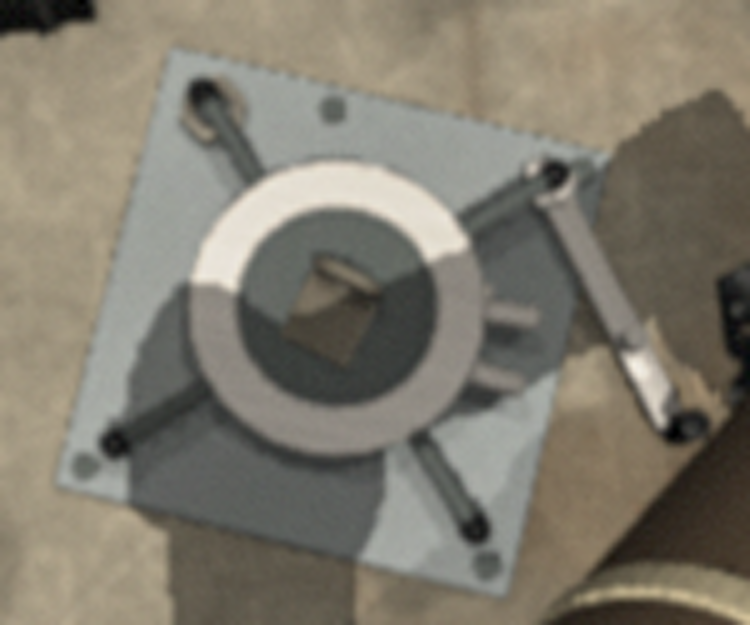

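View pics/side7.png

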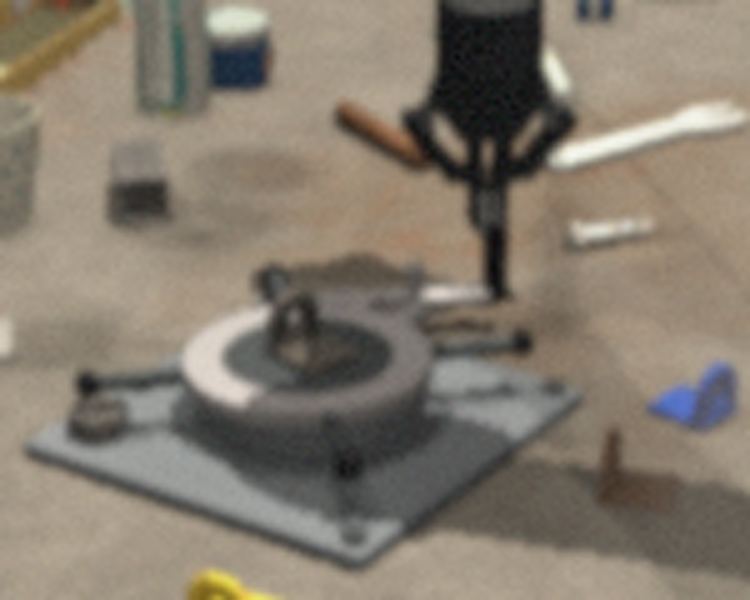

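```bash
python3 - <<'E'
from ang import *
ang('top7.npz',[(204,93),(552,173),(474,527),(116,443)])
for d in (4.,):
    q=np.radians(d);x,y=-.155,.02
    print(x*np.cos(q)-y*np.sin(q)-x, x*np.sin(q)+y*np.cos(q)-y)
E
```

```text
[np.float64(30.902013570533725), np.float64(-58.382063317529514), np.float64(-148.96318177107554), np.float64(121.19943330943387)] theta [np.float64(0.40201357053372533), np.float64(1.1179366824704857), np.float64(0.5368182289244601), np.float64(0.6994333094338572)] 0.6890504478406321
-0.0010175572651552611 -0.010860972425142938
```

```bash
python3 -m creep '[{"dx":0,"dy":-0.009,"dz":0,"rx":0,"ry":0,"rz":0,"grip":0},{"dx":0,"dy":-0.009,"dz":0,"rx":0,"ry":0,"rz":0,"grip":0},{"dx":-0.0009,"dy":-0.0095,"dz":0,"rx":0,"ry":0,"rz":3.5,"grip":0},{"dx":-0.0009,"dy":-0.0095,"dz":0,"rx":0,"ry":0,"rz":3.5,"grip":0},{"dx":-0.0009,"dy":-0.0095,"dz":0,"rx":0,"ry":0,"rz":3.5,"grip":0},{"dx":-0.0009,"dy":-0.0095,"dz":0,"rx":0,"ry":0,"rz":3.5,"grip":0},{"dx":-0.0009,"dy":-0.0095,"dz":0,"rx":0,"ry":0,"rz":3.5,"grip":0},{"dx":-0.0009,"dy":-0.0095,"dz":0,"rx":0,"ry":0,"rz":3.5,"grip":0},{"dx":-0.0005,"dy":-0.005,"dz":0,"rx":0,"ry":0,"rz":1.8,"grip":0},{"dx":-0.0005,"dy":-0.005,"dz":0,"rx":0,"ry":0,"rz":1.8,"grip":0}]'
python3 wherep.py
python3 - <<'E'
from station import r
from h import *
c=r.capture("top");np.savez("top8.npz",**c);crop(c,195,120,345,245,5,"pics/top8.png")
c=r.capture("side");np.savez("side8.npz",**c);crop(c,180,120,330,240,5,"pics/side8.png")
E
```

```text
time: 12.65
eef_pos: [0.4843, -0.2036, 0.0637]
tool_rot: [1.0, -0.004, 0.0, -0.0]
ft_force: [-0.1, -0.1, 0.4]
width: -0.0002
t 12.65 toolx -0.4635575594467386 ax in tool frame -0.1534902738920723 0.021022306849594382 z 0.06370656272646703 [-0.08021428 -0.07203246  0.37579151] implied spoke 179.53644244055326 theta deg 59.03644244055326 zaxis [ 5.03551940e-04  3.16293437e-04 -9.99999823e-01]
```

View pics/top8.png

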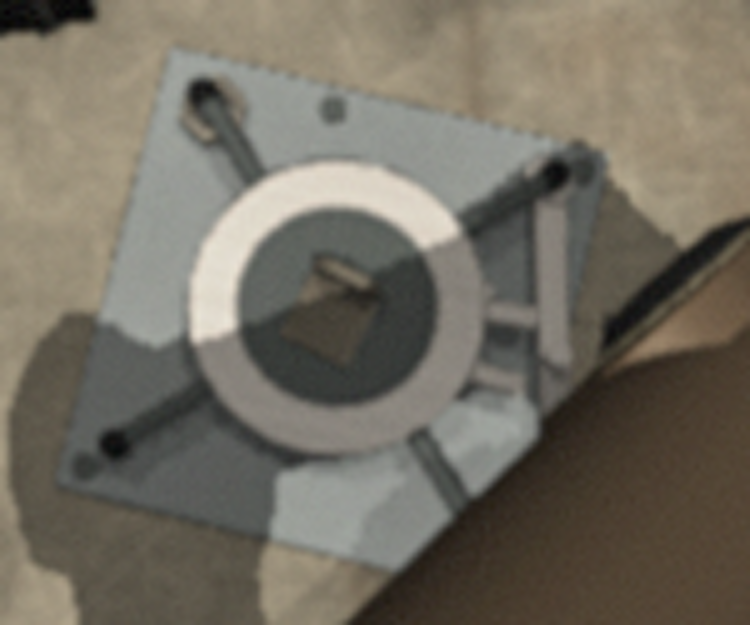

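View pics/side8.png

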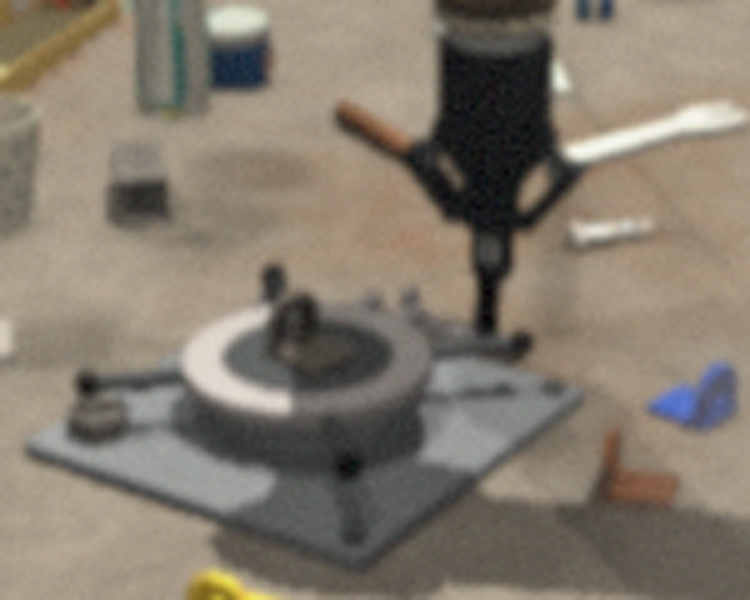

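```bash
python3 -m creep '[{"dx":-0.0004,"dy":-0.0045,"dz":0,"rx":0,"ry":0,"rz":1.7,"grip":0},{"dx":-0.0004,"dy":-0.0045,"dz":0,"rx":0,"ry":0,"rz":1.7,"grip":0},{"dx":-0.0004,"dy":-0.0045,"dz":0,"rx":0,"ry":0,"rz":1.7,"grip":0},{"dx":-0.0004,"dy":-0.0045,"dz":0,"rx":0,"ry":0,"rz":1.7,"grip":0},{"dx":-0.0004,"dy":-0.0045,"dz":0,"rx":0,"ry":0,"rz":1.7,"grip":0},{"dx":-0.0004,"dy":-0.0045,"dz":0,"rx":0,"ry":0,"rz":1.7,"grip":0},{"dx":-0.0003,"dy":-0.003,"dz":0,"rx":0,"ry":0,"rz":1,"grip":0},{"dx":-0.0003,"dy":-0.003,"dz":0,"rx":0,"ry":0,"rz":1,"grip":0},{"dx":0,"dy":0,"dz":0,"rx":0,"ry":0,"rz":0,"grip":0},{"dx":0,"dy":0,"dz":0,"rx":0,"ry":0,"rz":0,"grip":0}]'
python3 wherep.py
python3 - <<'E'
from station import r
from h import *
c=r.capture("top");np.savez("top9.npz",**c);crop(c,195,120,345,245,5,"pics/top9.png")
E
```

```text
time: 13.75
eef_pos: [0.4853, -0.1714, 0.0633]
tool_rot: [0.994, -0.11, 0.0, -0.0]
ft_force: [-0.3, 0.8, -0.5]
width: -0.0002
t 13.75 toolx -12.576516186286112 ax in tool frame -0.15177844244731117 0.021114496653028652 z 0.06333828709671652 [-0.25865105  0.82613847 -0.49563082] implied spoke 167.4234838137139 theta deg 46.92348381371389 zaxis [ 3.36834777e-04  1.63279901e-04 -9.99999930e-01]
```

View pics/top9.png

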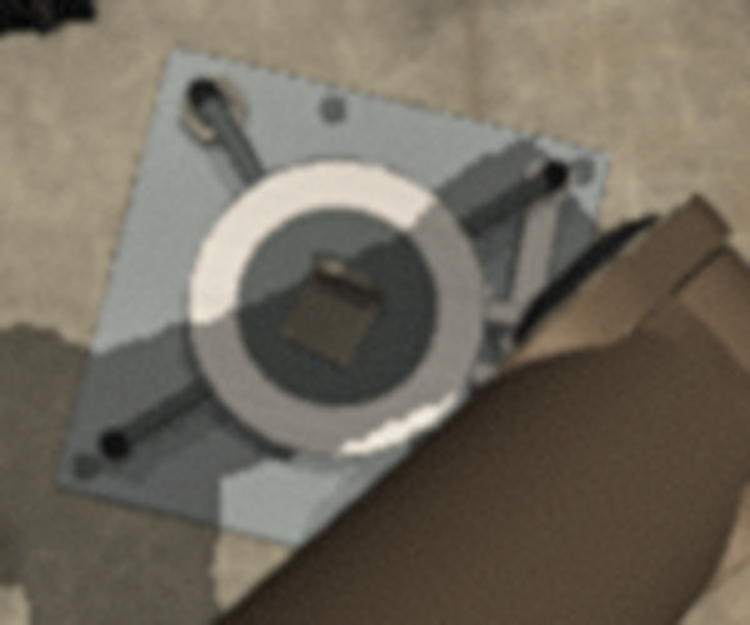

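```bash
for i in 1; do python3 -m creep '[{"dx":0,"dy":-0.001,"dz":0,"rx":0,"ry":0,"rz":0.3,"grip":0},{"dx":0,"dy":-0.001,"dz":0,"rx":0,"ry":0,"rz":0.3,"grip":0},{"dx":0,"dy":-0.001,"dz":0,"rx":0,"ry":0,"rz":0.3,"grip":0},{"dx":0,"dy":-0.001,"dz":0,"rx":0,"ry":0,"rz":0.3,"grip":0},{"dx":0,"dy":-0.001,"dz":0,"rx":0,"ry":0,"rz":0.3,"grip":0},{"dx":0,"dy":-0.001,"dz":0,"rx":0,"ry":0,"rz":0.3,"grip":0},{"dx":0,"dy":0,"dz":0,"rx":0,"ry":0,"rz":0,"grip":0},{"dx":0,"dy":0,"dz":0,"rx":0,"ry":0,"rz":0,"grip":0},{"dx":0,"dy":0,"dz":0,"rx":0,"ry":0,"rz":0,"grip":0},{"dx":0,"dy":0,"dz":0,"rx":0,"ry":0,"rz":0,"grip":0}]'
python3 wherep.py; done
```

```text
time: 14.8
eef_pos: [0.4866, -0.1656, 0.0633]
tool_rot: [0.992, -0.125, 0.0, -0.0]
ft_force: [0.4, 0.7, 0.4]
width: -0.0001
t 14.8 toolx -14.417731288463534 ax in tool frame -0.1511433386695753 0.020095767614975012 z 0.06330390432997003 [0.35203186 0.72845497 0.3636136 ] implied spoke 165.58226871153647 theta deg 45.08226871153647 zaxis [ 2.35261299e-04  1.12051960e-04 -9.99999966e-01]
```

```bash
python3 -m creep '[{"dx":0,"dy":-0.001,"dz":0,"rx":0,"ry":0,"rz":0,"grip":0},{"dx":0,"dy":-0.001,"dz":0,"rx":0,"ry":0,"rz":0,"grip":0},{"dx":0,"dy":-0.001,"dz":0,"rx":0,"ry":0,"rz":0,"grip":0},{"dx":0,"dy":-0.001,"dz":0,"rx":0,"ry":0,"rz":0,"grip":0},{"dx":0,"dy":0,"dz":0,"rx":0,"ry":0,"rz":0,"grip":0},{"dx":0,"dy":0,"dz":0,"rx":0,"ry":0,"rz":0,"grip":0},{"dx":0,"dy":0,"dz":0,"rx":0,"ry":0,"rz":0,"grip":0},{"dx":0,"dy":0,"dz":0,"rx":0,"ry":0,"rz":0,"grip":0},{"dx":0,"dy":0,"dz":0,"rx":0,"ry":0,"rz":0,"grip":0},{"dx":0,"dy":0,"dz":0,"rx":0,"ry":0,"rz":0,"grip":0}]'
python3 wherep.py
python3 - <<'E'
from station import r
from h import *
c=r.capture("side");np.savez("side10.npz",**c);crop(c,180,120,330,240,5,"pics/side10.png")
E
```

```text
time: 15.8
eef_pos: [0.4869, -0.164, 0.0634]
tool_rot: [0.992, -0.126, 0.0, 0.001]
ft_force: [-1.5, -7.2, -0.7]
width: 0.0002
t 15.8 toolx -14.520470798437946 ax in tool frame -0.15120581552681978 0.01869453770155865 z 0.06340013545591625 [-1.47495343 -7.17685248 -0.70716834] implied spoke 165.47952920156206 theta deg 44.97952920156206 zaxis [ 1.32297474e-05 -3.00830788e-03 -9.99995475e-01]
```

View pics/side10.png

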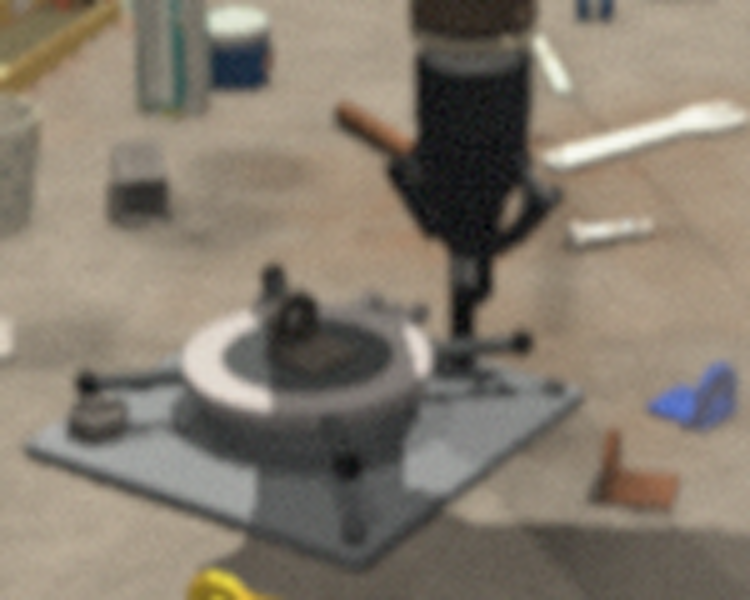

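```bash
python3 -m creep '[{"dx":0,"dy":0.005,"dz":0,"rx":0,"ry":0,"rz":0,"grip":0},{"dx":0,"dy":0.01,"dz":0,"rx":0,"ry":0,"rz":0,"grip":0},{"dx":0,"dy":0.02,"dz":0,"rx":0,"ry":0,"rz":0,"grip":0},{"dx":0,"dy":0.02,"dz":0,"rx":0,"ry":0,"rz":0,"grip":0},{"dx":0,"dy":0.01,"dz":-0.01,"rx":0,"ry":0,"rz":0,"grip":0},{"dx":0,"dy":0.01,"dz":-0.025,"rx":0,"ry":0,"rz":0,"grip":0},{"dx":0,"dy":0.01,"dz":-0.03,"rx":0,"ry":0,"rz":0,"grip":0},{"dx":0,"dy":0.02,"dz":-0.03,"rx":0,"ry":0,"rz":0,"grip":0},{"dx":0,"dy":0.02,"dz":-0.02,"rx":0,"ry":0,"rz":0,"grip":0},{"dx":0,"dy":0.02,"dz":0,"rx":0,"ry":0,"rz":0,"grip":0}]'
python3 -m creep '[{"dx":-0.01,"dy":0.02,"dz":0,"rx":0,"ry":0,"rz":0,"grip":0},{"dx":-0.01,"dy":0.02,"dz":0,"rx":0,"ry":0,"rz":0,"grip":0},{"dx":-0.01,"dy":0.02,"dz":0,"rx":0,"ry":0,"rz":0,"grip":0},{"dx":-0.01,"dy":0.02,"dz":0,"rx":0,"ry":0,"rz":0,"grip":0},{"dx":-0.01,"dy":0.02,"dz":0,"rx":0,"ry":0,"rz":0,"grip":0},{"dx":0,"dy":0,"dz":0,"rx":0,"ry":0,"rz":0,"grip":0},{"dx":0,"dy":0,"dz":0,"rx":0,"ry":0,"rz":0,"grip":0},{"dx":0,"dy":0,"dz":0,"rx":0,"ry":0,"rz":0,"grip":0},{"dx":0,"dy":0,"dz":0,"rx":0,"ry":0,"rz":0,"grip":0},{"dx":0,"dy":0,"dz":0,"rx":0,"ry":0,"rz":0,"grip":0}]'
python3 - <<'E'
from station import r
from h import *
c=r.capture("top");np.savez("top11.npz",**c);crop(c,195,120,345,245,5,"pics/top11.png")
cv2.imwrite("pics/top11f.png",cv2.resize(c["img"][:,:,::-1],(768,576)))
E
```

```text
time: 16.85
eef_pos: [0.4524, -0.3038, 0.1817]
tool_rot: [0.992, -0.125, 0.002, 0.0]
ft_force: [0.0, 0.6, -0.8]
width: 0.0005
time: 17.85
eef_pos: [0.3786, -0.386, 0.1782]
tool_rot: [0.992, -0.125, -0.0, -0.0]
ft_force: [-0.9, -0.1, -0.3]
width: 0.0002
```

View pics/top11.png

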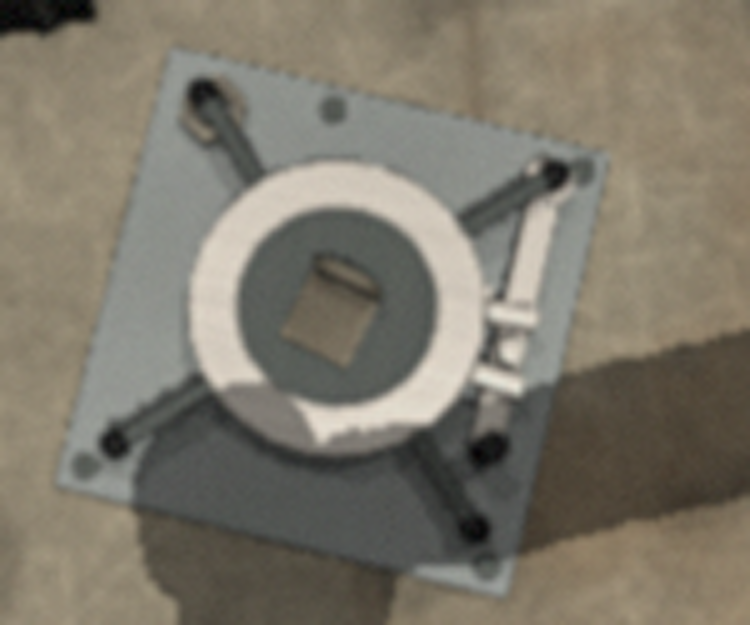

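View pics/top11f.png

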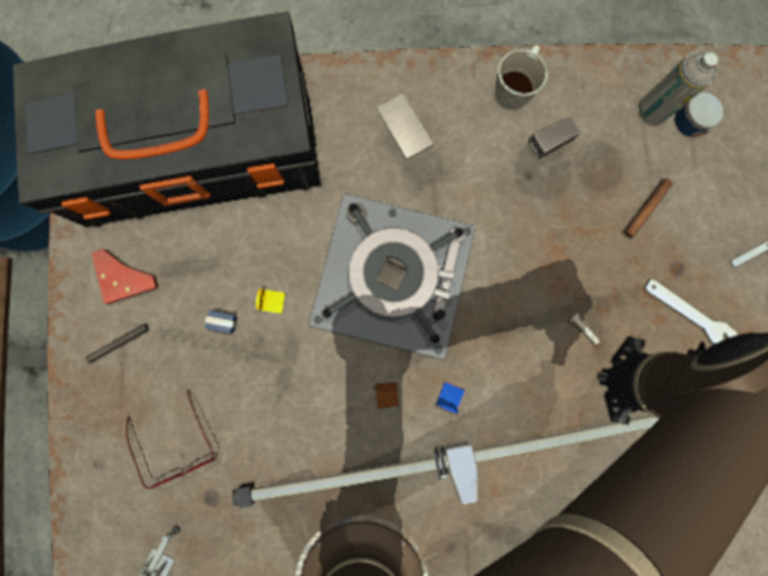

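```bash
python3 - <<'E'
from ang import *
c=load('top11.npz')
ang('top11.npz',[(204,93),(552,173),(474,527),(116,443)])
for v in (445,449):
    p=px2w(c,195+488/5-.4,120+v/5-.4,.078)[:2]-np.array([.638,-.1838]);a=np.degrees(np.arctan2(p[1],p[0]))%360;print(a,np.linalg.norm(p),"pawl",.9-np.radians(a-165.5))
from station import r
s=r.sense();print(s["eef_pos"],s["ft_force"],abs(s["joint_vel"]).max())
print(r.sign_off())
E
```

```text
[np.float64(30.902013570533725), np.float64(-58.382063317529514), np.float64(-148.96318177107554), np.float64(121.19943330943387)] theta [np.float64(0.40201357053372533), np.float64(1.1179366824704857), np.float64(0.5368182289244601), np.float64(0.6994333094338572)] 0.6890504478406321
164.2639372281554 0.1556826204106474 pawl 0.9215733651300155
164.4538106147476 0.15769801813512488 pawl 0.9182594493720699
[ 0.37850057 -0.38609523  0.17823685] [-0.23739517  0.00255726 -0.31004676] 0.003941868796952412
the job is handed in; nothing more can be done
None
```

The turntable is at its locking position with the pawl home in the notch, and I handed the job in at about 18 s. No verdict was reported.

I pushed the spoke_end spoke with the closed fingertips, turning the table clockwise about 70°. I then pushed the pawl post round its pivot until the wrist force rose to about 7 N at the stop, and backed the arm well clear.

**Last checks from the top camera:**
- **Turntable:** it stands at about 0.7° (0.012 rad), within the 0.06 rad limit. The four spokes gave readings from 0.4° to 1.1°.
- **Pawl:** it measures about 0.92 rad. That is 0.02 above the possible 0.9, which I put down to measurement error. The picture shows the nose between the two lugs.
- **Bracket and bystanders:** the bracket stands on the middle of the table, and the nut, magnet and bolt look unmoved. I judged these by eye from the picture and did not measure them.
- **Arm:** it is at rest about 0.18 m above the bench, touching nothing.

No check failed.

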